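# Open the paper-boat dispenser for refilling

## Task

Open up the paper-boat dispenser so it can be refilled: with the fingertips press down the blue release on its black follower and, keeping it pressed, push the follower back along the toothed bar, away from the boats, as far as it will go. Then take your fingers away so that the release springs up again. Do not pick anything up, and leave the boats standing in the dispenser, the spare boats, the bottle and the tongs as they are.

Things in the scene. Friction and masses are not known exactly. Their poses are not given: they have to be found in the camera images.
- dispenser: Metal paper-boat dispenser fixed to the counter, 130 mm wide (x), 366 mm long (y). Origin on the counter; +y runs along the toothed bar from the front plate (y -190 mm, top 80 mm high) to the back plate (y +172, top 44 mm), the way the follower is pushed back. Two rods (x +-42 mm, top 28 mm) carry the boats; between them the bar, x = 0, 18 mm wide, teeth 10 mm apart, tops 23 mm high.
- follower (a joint): How far the black follower (sliding jaw behind the row of boats) is pushed back along the bar (dispenser's +y), in m: 0 foremost, 0.145 against the back stop. About 2.5 N of friction. While the release is up its pawl stops any backward push within 10 mm; forward it clicks over the teeth.
- release (a joint): Angle of the blue release lever, rad: 0 up (sprung; up to 0.15 while its pawl rests on a tooth's ramp), 0.22 fully pressed; above about 0.17 the pawl is clear and the follower slides. Hinge along dispenser's x, 53 mm behind the pad's centre, which sinks 9 mm to 0.17, 11.5 mm to 0.22. Takes 2.5 to 5 N at the centre, twice that at the pad's rear edge. Hold it down while pushing.
- release_pad (a point): Centre of the top of the blue release pad, 50 mm above the counter when up. Pad 40 mm wide (dispenser's x) by 40 mm long (y), open at both sides; it lies between the jaw plate (rear face 27 mm from this point, towards -y) and the push tab (face 26 mm from this point, towards +y).
- push_tab (a point): Middle of the front face (towards the pad, dispenser's -y) of the follower's black upright push tab: 46 mm wide, 8 mm thick, from 48 to 80 mm above the counter. A fingertip on the pad pushes the follower back against this face.
- jaw_face (a point): Middle of the front face of the follower's jaw plate, black, 100 mm wide, 5 mm thick, from 30 to 80 mm above the counter; it faces the row of boats (towards -y). In the dispenser's frame this point is at y = -92 mm + the follower's joint value.
- boats_left: The 14 paper boats left in the dispenser, off-white, nested and standing on edge on the two rods against the front end as one loose row: 105 mm wide (x), 87 mm long (y), 65 mm high, 80 g; top 93 mm above the counter. Origin: centre of its underside. Must be left standing.
- spare_boats: Loose pile of 12 nested paper boats, off-white, upright, 105 x 65 mm at the top and 72 mm high, beside the dispenser on its -x side. Origin: centre of its underside. To be left alone.
- bottle: Red squeeze bottle with a white nozzle, 58 mm across, 178 mm high, 0.3 kg, standing on the counter past the dispenser's front end. Origin: centre of its underside. To be left alone.
- tongs: Kitchen tongs with black handles and steel tips, 250 mm long (their y), about 55 mm wide, 30 mm high, lying on the counter beside the dispenser on its +x side. Origin on the counter under their middle. To be left alone.
Mind the look-alikes: they are no part of the job. What is shaped like the boats_left but pink is not meant.

How it is judged (in metres and radians):
On the way, in this order (a step that is already met when the one before it is completed fails the run):
1. the release is pressed down before the follower has gone back (value of joint release above 0.16 rad and value of joint follower below 0.1 m), for 0.1 s.
2. the follower is pushed back to its stop (value of joint follower above 0.137 m), for 0.2 s.
At the end, for the whole second after the job is handed in: The follower rests within 8 mm of its back stop (joint above 0.137 of 0.145), the release has sprung up (below 0.06 rad), the boats in the dispenser still stand (tilt under 0.2 rad, moved less than 25 mm), and the spare boats, bottle and tongs are within 30 mm of where they were (value of joint follower above 0.137 m and velocity of joint follower between -0.01 and 0.01 m/s and value of joint release below 0.06 rad and angle between boats_left's own z axis and vertical below 0.2 rad and distance of boats_left from where it was at the start of the episode below 0.025 m and distance of each of spare_boats, bottle, tongs from where it was at the start of the episode below 0.03 m); the robot touches nothing.
It fails at once if the row of boats in the dispenser is knocked over, lifted or shifted by more than 25 mm (angle between boats_left's own z axis and vertical above 0.3 rad or distance of boats_left from where it was at the start of the episode above 0.025 m).
It fails at once if the spare boats, bottle or tongs are tipped, lifted or moved by more than 30 mm (distance of any of spare_boats, bottle, tongs from where it was at the start of the episode above 0.03 m or angle between any of bottle, spare_boats's own z axis and vertical above 0.3 rad).
It also fails if it takes over 32 s, if anything falls off the work surface, if the arm or the gripper's body presses on something with over 40 N, if the wrist force passes 120 N, or if a joint passes its speed limit or range.

## Robot

A 7-joint arm with a two-finger parallel gripper is mounted at the origin on the work surface. World frame = base frame: x ahead of the robot, y to its left, z up, the work surface at z = 0. Lengths are in mm, angles in rad, forces in N, time in s.
With the tool pointing down it reaches from about 400 to 875 mm from the base axis. Payload 4.4 kg.
Tool frame: the origin (TCP) lies at the very end of the fingers, on their centre line; the grasp point (between the pads) lies 19 mm behind it; z points along the fingers, y is the direction in which the jaws open and shut (so a half turn about z gives the same grasp; the last joint's range is limited). The gripper opens to 85 mm and grips with 20 to 120 N. Pads are 22 mm wide; open, the fingers measure 114 mm over their backs; the gripper's body (76 mm by 85 mm) begins 54 mm behind the grasp point. The pads swing forward as they close: fully open they stand 13 mm farther back than shut.
Start: joints at [1.044, 0.628, 0.038, 1.517, -0.027, 0.996, -0.02], TCP at [289.062, -582.204, 197.513] pointing down, gripper open.
Joint ranges: [-3.06, 3.06], [-0.37, 2.12], [-1.25, 1.32], [0.18, 2.47], [-1.1, 4.24], [0.23, 1.98], [-2.94, 2.94]. Speed limits (rad/s): [2.57, 2.57, 3.14, 3.14, 3.14, 3.14, 3.14].

## Interface

Orientations are given as [roll, pitch, yaw] about the fixed x, y, z axes, in that order (R = Rz(yaw) Ry(pitch) Rx(roll)).
In Python, from cell import ctrl, eyes gives the robot as it stands.
- The arm moves only by the tool move_arm, never from a script. Its argument "increments" is a list of rows, each a list of 6 numbers: the shift along the tool's x, y, z in cm, then the turn, a rotation vector about the tool's x, y, z in degrees. In form: [[x, y, z, wx, wy, wz], ...]. A call has 1 to 20 rows; each row is the pose to reach, as a shift and turn from the pose commanded when the call began, along the tool's axes at that moment; what a row does not reach only later rows make up. A row lasts 1/10 s, in which the tool goes at most 50 mm and 8.59 degrees, less where a joint would pass 70% of its speed; a pose out of reach is approached as far as the arm can. A call with a gripper value outside its range is refused whole. "grip" is the opening, from -1 (shut) to 1 (fully open), set as the call begins (left out, the last holds). The fingers move at their own pace and stop on an object; the grip force is fixed at half the most. Time passes only in rows, so rows that repeat a pose let the fingers close. It gives the time, the measured TCP pose, the force and the opening at its end, in the units of the state.
- ctrl.read_state(): the state, without advancing time (a new reading comes with each control period).
- eyes.get_image(name): name is "scene" or "top"; returns the picture (400x640x3 uint8, red, green, blue); there is no depth.
- eyes.calibration(name): a dict with "fx", "fy", "cx", "cy" (pixels), "pose" (4x4, takes a point from camera to world coordinates). Camera axes: x right, y up, looking along -z (the intrinsics and any distortion apply to the point x, -y, -z); pixel columns grow to the right and rows downward; lengths in mm; the calibration is good to about 2 mm. A picture is of the moment at which its call begins. calibration takes no time and is no camera call.
- ctrl.finish_job(): hands the job in, once; it reports no verdict.
The state is a dict: "clock": time; "qpos": joint angles; "qd": joint speeds; "tau": joint torques, N m; "eef_pos": TCP position; "tool_rot": TCP orientation; "force": force on the tool from outside, world axes, zero at the start; "torque": the same for the moment, N m; "width": finger opening in mm.
Only numpy, scipy, OpenCV 4.12 (cv2) and the standard library are available. Lean on these libraries where they do the work, as an engineer would, in place of code of your own. Each camera call takes 0.05 s, during which the arm holds its last target. There are 200 camera calls.

## Working session

There is one attempt and no reset: what is moved stays moved. The work goes in short steps, Python scripts to look and compute and a tool call to move; the robot and the scene stay as the last step left them, time stands still between calls to the robot, and variables do not carry over. Pictures are saved under pics/ and viewed, about 8 in all and at most 12, crops included, and the job is handed in when it is done.

Besides the shell and the picture viewer there is one more tool, called after "Call:" by a JSON object that holds its "name" and its "arguments", one argument or row to a line. move_arm: Moves the arm, as the interface text tells. Its arguments: {"type":"object","properties":{"increments":{"type":"array","items":{"type":"array","items":{"type":"number"}}},"grip":{"type":"number"}},"required":["increments"]}

```bash
mkdir -p pics; python3 - <<'E'
from cell import ctrl, eyes
import cv2,numpy as np
print(ctrl.read_state())
for n in("scene","top"):
    im=eyes.get_image(n); cv2.imwrite(f"pics/{n}0.png",im[:,:,::-1]); c=eyes.calibration(n); print(n,c)
E
```

```text
{'clock': 0.0, 'qpos': array([ 1.04422467,  0.62933612,  0.03841261,  1.51841983, -0.02701157,
        0.99626568, -0.02001012]), 'qd': array([ 1.34159401e-03,  7.71758478e-04, -3.29683013e-04, -1.83775758e-03,
        1.86230783e-03,  7.28968129e-05, -1.22803120e-03]), 'tau': array([-1.38159969e-03, -5.63395929e+01,  1.22582451e+00, -1.93438321e+01,
        1.10353858e-02,  1.07541075e-02, -3.45411661e-05]), 'eef_pos': array([ 288.74474302, -581.55655166,  196.57850928]), 'tool_rot': array([-3.13968054e+00, -1.27378307e-06,  4.60777812e-01]), 'force': array([ 0.19983656, -0.84362513, -0.2787298 ]), 'torque': array([-6.35135123e-05,  2.29415515e-02, -1.69927664e-02]), 'width': 85.33510931707688}
scene {'fx': 367.68115044496625, 'fy': 367.68115044496625, 'cx': 312.461670268557, 'cy': 200.2673885270733, 'pose': array([[ 1.01969025e-01, -7.02474185e-01,  7.04366621e-01,
         9.94684652e+02],
       [ 9.94727621e-01,  7.97751457e-02, -6.44428958e-02,
        -1.04182844e+02],
       [-1.09214791e-02,  7.07224112e-01,  7.06905069e-01,
         5.01740305e+02],
       [ 0.00000000e+00,  0.00000000e+00,  0.00000000e+00,
         1.00000000e+00]])}
top {'fx': 514.4343428032404, 'fy': 514.4343428032404, 'cx': 317.01000045141916, 'cy': 195.41116921957828, 'pose': array([[ 8.21865164e-03,  9.80379630e-01, -1.96947291e-01,
         3.17437218e+02],
       [-9.99911220e-01,  1.01230310e-02,  8.66471135e-03,
        -4.60883782e+01],
       [ 1.04884100e-02,  1.96858593e-01,  9.80375789e-01,
         1.19229655e+03],
       [ 0.00000000e+00,  0.00000000e+00,  0.00000000e+00,
         1.00000000e+00]])}
```

View pics/scene0.png

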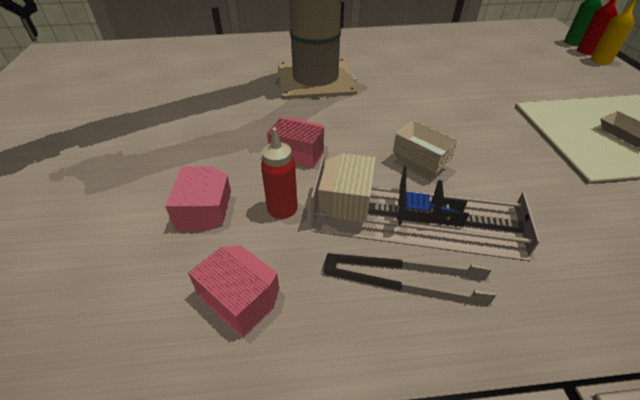

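View pics/top0.png

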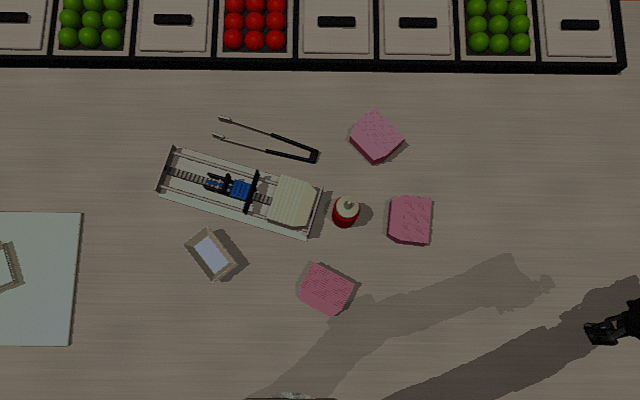

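The scene camera shows one dispenser, with the off-white row at about (348,188), the black follower and blue pad at (418,203), and the back plate at (527,220). In the top view the pad is at about (240,189), with a second blue bit behind the tab at (212,183). The pink blocks are the look-alikes. I'll confirm this in an enlarged crop with blue masks.

```bash
cat > h.py <<'E'
from cell import ctrl, eyes
import cv2,numpy as np
def ray(n,u,v,z):
    c=eyes.calibration(n);P=c["pose"]
    d=P[:3,:3]@np.array([(u-c["cx"])/c["fx"],-(v-c["cy"])/c["fy"],-1.]);o=P[:3,3]
    return o+d*(z-o[2])/d[2]
def blue(im):
    h=cv2.cvtColor(im,cv2.COLOR_RGB2HSV); m=cv2.inRange(h,(105,120,40),(130,255,255))
    n,l,s,c=cv2.connectedComponentsWithStats(m); return [(s[i],c[i]) for i in range(1,n) if s[i][4]>15]
E
python3 - <<'E'
from h import *
a=cv2.imread("pics/top0.png"); b=cv2.imread("pics/scene0.png")
for n,im in(("top",a),("scene",b)):
    for s,c in blue(im[:,:,::-1].copy()): print(n,s,c.round(1),ray(n,*c,50).round(1))
A=cv2.resize(a[135:250,145:335],None,fx=4,fy=4,interpolation=2)
cv2.imwrite("pics/c1.png",A)
cv2.imwrite("pics/c2.png",cv2.resize(b[140:265,300:550],None,fx=3.2,fy=3.2,interpolation=2))
E
```

```text
top [207 180  16   7  47] [214.4 182.8] [573.7 177.1  50. ]
top [228 180  23  20 306] [239.4 189.4] [558.9 119.8  50. ]
scene [407 192  28  19 366] [418.3 201.3] [567.6 118.3  50. ]
scene [441 206  15   5  36] [447.  208.5] [589.8 161.   50. ]
```

View pics/c1.png

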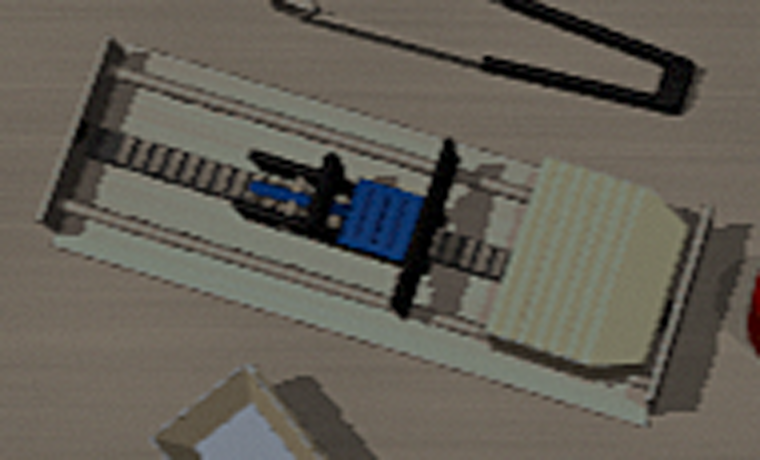

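View pics/c2.png

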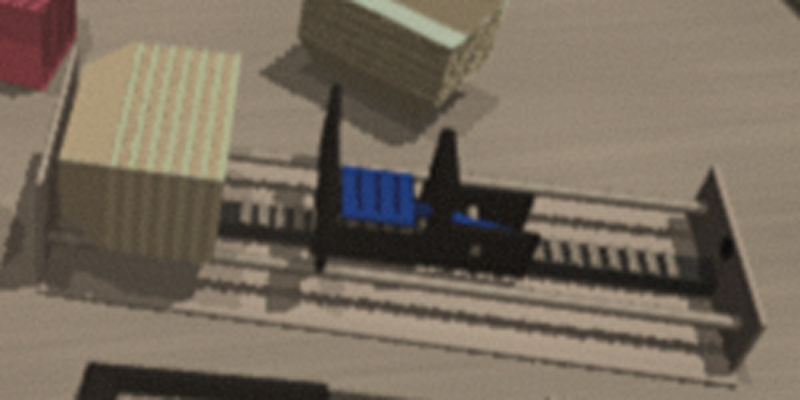

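The crops confirm the blue pad between the jaw plate (left in the scene view) and the push tab, with free sides. Next I'll compute the dispenser's axes.

```bash
python3 - <<'E'
from h import *
def p(n,x,y,z):
    return ray(n,145+x/4,135+y/4,z) if n=="top" else ray(n,300+x/3.2,140+y/3.2,z)
B=[p("top",112,40,44),p("top",42,222,44)]; J=[p("top",450,142,80),p("top",402,310,80)]
F=[p("top",708,208,80),p("top",652,400,80)]; T=[p("top",333,155,80),p("top",316,235,80)]
for nm,q in zip("BJFT",(B,J,F,T)):
    d=q[1]-q[0]; print(nm,q[0].round(1),q[1].round(1),"mid",((q[0]+q[1])/2).round(1),"len",np.linalg.norm(d).round(1),"yaw of disp x",np.degrees(np.arctan2(-d[1],-d[0])).round(1),np.degrees(np.arctan2(d[1],d[0])).round(1))
b=(B[0]+B[1])/2;j=(F[0]+F[1])/2; v=b-j;print("axis",np.degrees(np.arctan2(v[1],v[0])),np.hypot(*v[:2]))
# rod lines / base edge (crop): far base edge 
e=[p("top",60,248,2),p("top",645,425,2)];v=e[0]-e[1];print("base edge",np.degrees(np.arctan2(v[1],v[0])),np.hypot(*v[:2]))
e=[p("scene",38,290,2),p("scene",735,383,2)];v=e[1]-e[0];print("base edge scene",e,np.degrees(np.arctan2(v[1],v[0])),np.hypot(*v[:2]))
print("scene jaw top",p("scene",335,85,80),"tab",p("scene",447,130,80))
E
```

```text
B [663.7 278.2  44. ] [555.7 311.1  44. ] mid [609.7 294.6  44. ] len 112.9 yaw of disp x -16.9 163.1
J [596.   76.9  80. ] [501.1 100.2  80. ] mid [548.6  88.6  80. ] len 97.7 yaw of disp x -13.8 166.2
F [560.  -66.8  80. ] [453.  -37.1  80. ] mid [506.5 -51.9  80. ] len 111.0 yaw of disp x -15.5 164.5
T [587.9 141.5  80. ] [542.5 149.   80. ] mid [565.2 145.3  80. ] len 46.0 yaw of disp x -9.3 170.7
axis 73.41363266783475 361.6127054485793
base edge 73.68236308979125 359.5270550642225
base edge scene [array([572.49015067, -67.43820426,   2.        ]), array([674.30628214, 281.791233  ,   2.        ])] 73.74621464143218 363.76877885902417
scene jaw top [508.60520451 105.93988909  80.        ] tab [551.81772592 154.60293759  80.        ]
```

Call:
{"name": "move_arm", "arguments": {
  "increments": [
    [0, 0, -4, 0, 0, 0],
    [0, 0, -7, 0, 0, 0],
    [3.5, -3.2, -7, 0, 0, -3],
    [7, -6.4, -7, 0, 0, -6],
    [10.5, -9.6, -7, 0, 0, -9],
    [14, -12.8, -7, 0, 0, -12],
    [17.5, -16, -7, 0, 0, -15],
    [21, -19.2, -7, 0, 0, -18],
    [24.5, -22.5, -7, 0, 0, -21],
    [28, -25.7, -7, 0, 0, -24],
    [31.5, -29, -7, 0, 0, -27],
    [35, -32.2, -7, 0, 0, -30],
    [38.5, -35.4, -7, 0, 0, -33],
    [42, -38.6, -7, 0, 0, -36],
    [45.5, -41.8, -7, 0, 0, -39],
    [49, -45.1, -7, 0, 0, -42],
    [52.5, -48.3, -7, 0, 0, -45],
    [55.1, -50.7, -7, 0, 0, -47.2],
    [55.1, -50.7, -7, 0, 0, -47.2],
    [55.1, -50.7, -7, 0, 0, -47.2]
  ],
  "grip": -1
}}

```text
clock: 2.1
eef_pos: [556.7, 117.2, 266.8]
tool_rot: [-3.14, 0.001, 1.286]
force: [0.1, -2.2, 0.2]
width: 0.1
```

Call:
{"name": "move_arm", "arguments": {
  "increments": [
    [0, 0, 4, 0, 0, 0],
    [0, 0, 8, 0, 0, 0],
    [0, 0, 12, 0, 0, 0],
    [0, 0, 15, 0, 0, 0],
    [0, 0, 17, 0, 0, 0],
    [0, 0, 17, 0, 0, 0],
    [0, 0, 17, 0, 0, 0]
  ]
}}

```text
clock: 2.8
eef_pos: [557.2, 115.4, 97.9]
tool_rot: [3.141, 0.001, 1.283]
force: [0.0, 0.8, 0.5]
width: -0.1
```

```bash
python3 - <<'E'
from h import *
b=eyes.get_image("scene")[:,:,::-1];a=eyes.get_image("top")[:,:,::-1]
A=cv2.resize(a[135:250,145:335],None,fx=4,fy=4,interpolation=2)[:, :750]
B=cv2.resize(b[120:265,330:520],None,fx=4,fy=4,interpolation=2)
cv2.imwrite("pics/d1.png",B); cv2.imwrite("pics/d2.png",A)
s=ctrl.read_state();print(s["eef_pos"],s["force"],s["clock"])
E
```

```text
[558.27471834 116.38870781  99.01574872] [1.05089472 0.49692174 0.66381099] 2.9
```

View pics/d1.png

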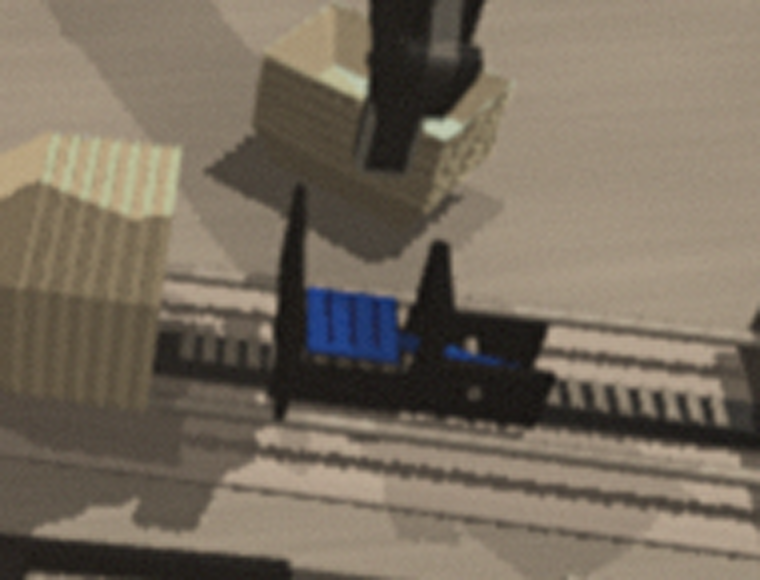

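The fingertip (390,170 in the crop) is above the pad, between jaw plate and tab. Descending.

Call:
{"name": "move_arm", "arguments": {
  "increments": [
    [0, 0, 1.5, 0, 0, 0],
    [0, 0, 3, 0, 0, 0],
    [0, 0, 4, 0, 0, 0],
    [0, 0, 4.5, 0, 0, 0],
    [0, 0, 4.5, 0, 0, 0]
  ]
}}

```text
clock: 3.4
eef_pos: [557.2, 116.8, 52.5]
tool_rot: [-3.142, 0.0, 1.284]
force: [-0.0, -0.1, 0.4]
width: 0.1
```

```bash
python3 - <<'E'
from h import *
print(ray("scene",427.5,162.5,98))
b=eyes.get_image("scene")[:,:,::-1]
cv2.imwrite("pics/e1.png",cv2.resize(b[120:265,330:520],None,fx=4,fy=4,interpolation=2))
E
```

```text
[523.23492254 138.85674337  98.        ]
```

View pics/e1.png

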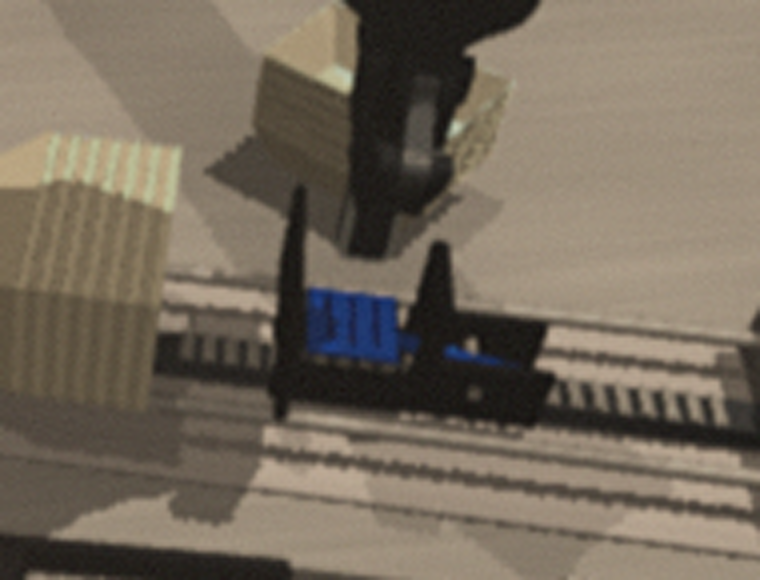

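```bash
python3 - <<'E'
from h import *
for u,v in((422.5,184),(427.5,163)):
    for z in (52,60,70,80,90,98,110,125): print(u,z,ray("scene",u,v,z).round(0))
def proj(n,p):
    c=eyes.calibration(n);q=np.linalg.inv(c["pose"])@np.r_[p,1];return c["cx"]+c["fx"]*q[0]/-q[2],c["cy"]+c["fy"]*q[1]/q[2]
print(proj("scene",[557.2,116.8,52.5]),proj("scene",[556.7,116.6,50]),proj("top",[557.2,116.8,52.5]))
a=eyes.get_image("top")[:,:,::-1]
cv2.imwrite("pics/e2.png",cv2.resize(a[135:250,145:335],None,fx=4,fy=4,interpolation=2))
E
```

```text
422.5 52 [528. 138.  52.]
422.5 60 [536. 134.  60.]
422.5 70 [546. 128.  70.]
422.5 80 [557. 123.  80.]
422.5 90 [567. 118.  90.]
422.5 98 [575. 113.  98.]
422.5 110 [588. 107. 110.]
422.5 125 [603.  99. 125.]
427.5 52 [471. 166.  52.]
427.5 60 [480. 161.  60.]
427.5 70 [492. 155.  70.]
427.5 80 [504. 149.  80.]
427.5 90 [515. 143.  90.]
427.5 98 [525. 138.  98.]
427.5 110 [539. 131. 110.]
427.5 125 [556. 122. 125.]
(np.float64(415.9439848502405), np.float64(196.1094417783695)) (np.float64(415.4769823935792), np.float64(196.94356712350324)) (np.float64(240.56468187141644), np.float64(189.95887245187149))
```

View pics/e2.png

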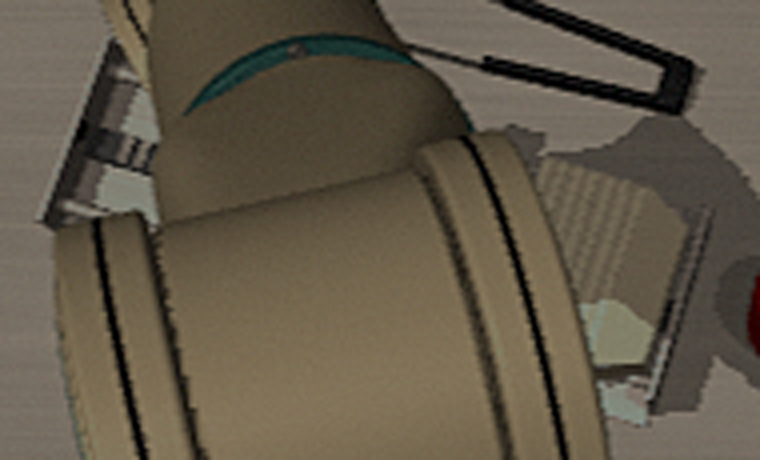

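The top view is blocked by the arm. In the scene view the tip (422,184) appears about 27 mm higher (or further from the camera) than the reported TCP. I'll probe down gently with force feedback to find out which.

Call:
{"name": "move_arm", "arguments": {
  "increments": [
    [0, 0, 0.2, 0, 0, 0],
    [0, 0, 0.4, 0, 0, 0],
    [0, 0, 0.6, 0, 0, 0],
    [0, 0, 0.6, 0, 0, 0]
  ]
}}

```text
clock: 3.9
eef_pos: [556.9, 116.8, 46.3]
tool_rot: [-3.141, 0.0, 1.285]
force: [-0.5, 0.5, 0.2]
width: 0.4
```

Call:
{"name": "move_arm", "arguments": {
  "increments": [
    [0, 0, 0.2, 0, 0, 0],
    [0, 0, 0.4, 0, 0, 0],
    [0, 0, 0.6, 0, 0, 0],
    [0, 0, 0.6, 0, 0, 0]
  ]
}}

```text
clock: 4.3
eef_pos: [556.9, 116.9, 40.2]
tool_rot: [-3.141, 0.0, 1.285]
force: [0.4, -0.7, 0.0]
width: -0.0
```

```bash
python3 - <<'E'
from h import *
b=eyes.get_image("scene")[:,:,::-1]
cv2.imwrite("pics/e3.png",cv2.resize(b[100:265,330:520],None,fx=3.6,fy=3.6,interpolation=2))
E
```

```text
(no output)
```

View pics/e3.png

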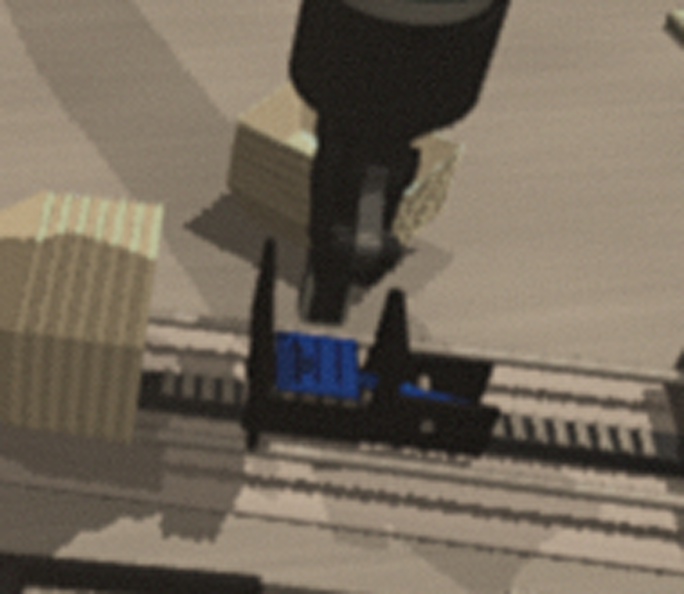

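Still no contact at 40.2. The finger's shadow lies on the pad, and the tip (420,189) would be at z≈67 if it is above the pad. Continuing slowly.

Call:
{"name": "move_arm", "arguments": {
  "increments": [
    [0, 0, 0.2, 0, 0, 0],
    [0, 0, 0.4, 0, 0, 0],
    [0, 0, 0.6, 0, 0, 0],
    [0, 0, 0.8, 0, 0, 0],
    [0, 0, 0.8, 0, 0, 0]
  ]
}}

```text
clock: 4.85
eef_pos: [556.9, 116.9, 32.2]
tool_rot: [-3.141, 0.0, 1.285]
force: [0.6, 1.1, 0.5]
width: -0.4
```

```bash
python3 - <<'E'
from h import *
b=eyes.get_image("scene")[:,:,::-1]
cv2.imwrite("pics/e4.png",cv2.resize(b[150:230,380:480],None,fx=6,fy=6,interpolation=2))
for s,c in blue(b[:,:,::-1].copy()): print(s,c.round(1))
E
```

```text
[407 193  28  18 343] [418.7 201.4]
[441 206  14   5  32] [446.7 208.5]
```

View pics/e4.png

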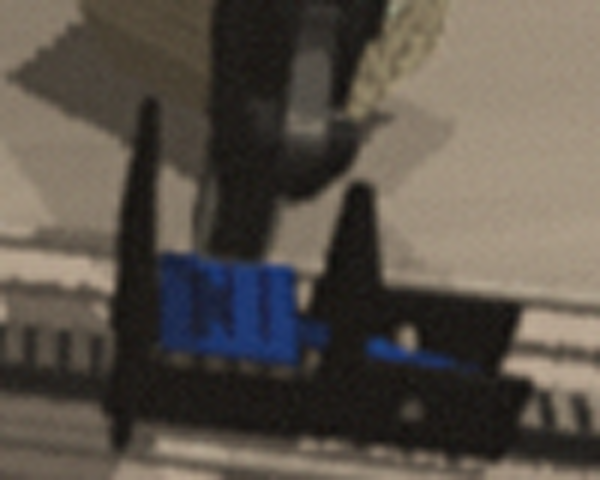

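Call:
{"name": "move_arm", "arguments": {
  "increments": [
    [0, 0, 0.2, 0, 0, 0],
    [0, 0, 0.3, 0, 0, 0],
    [0, 0, 0.3, 0, 0, 0]
  ]
}}

```text
clock: 5.2
eef_pos: [557.0, 116.9, 29.4]
tool_rot: [-3.141, 0.0, 1.285]
force: [-0.3, -0.5, 1.0]
width: -0.3
```

```bash
python3 - <<'E'
from h import *
b=eyes.get_image("scene"); cv2.imwrite("pics/f.png",b[:,:,::-1])
for s,c in blue(b): print(s,c.round(1))
p=b.astype(int)
h=cv2.cvtColor(b,cv2.COLOR_RGB2HSV); m=cv2.inRange(h,(105,120,40),(130,255,255))
for r in range(186,214): print(r,''.join('#' if x else '.' for x in m[r,402:436]))
E
```

```text
[407 193  28  18 315] [418.9 202. ]
[441 206  15   5  32] [446.7 208.5]
186 ..................................
187 ..................................
188 ..................................
189 ..................................
190 ..................................
191 ..................................
192 ..................................
193 ......###.........................
194 ......###.........................
195 .....#####..####......#####.......
196 .....#####.#.##############.......
197 .....#####.################.......
198 .....#####.################.......
199 .....#####..###.###########.......
200 .....#####..###############.......
201 .....#####..###.###########.......
202 .....#####..###.###########.......
203 .....#####..#################.....
204 .....####...####################..
205 .....############################.
206 .....###########################..
207 .....#######################..##..
208 ..........##################......
209 ................##.#########......
210 ..........................#.......
211 ..................................
212 ..................................
213 ..................................
```

The finger now covers the pad's far edge (columns 411–424, rows 193–195), so it is above the pad, laterally centred, and the tip is higher than the reported TCP. Keep going down to contact.

Call:
{"name": "move_arm", "arguments": {
  "increments": [
    [0, 0, 0.2, 0, 0, 0],
    [0, 0, 0.4, 0, 0, 0],
    [0, 0, 0.6, 0, 0, 0],
    [0, 0, 0.6, 0, 0, 0]
  ]
}}

```text
clock: 5.65
eef_pos: [556.9, 116.8, 23.2]
tool_rot: [-3.141, 0.0, 1.285]
force: [-0.4, -0.3, 0.5]
width: 0.0
```

Call:
{"name": "move_arm", "arguments": {
  "increments": [
    [0, 0, 0.2, 0, 0, 0],
    [0, 0, 0.4, 0, 0, 0],
    [0, 0, 0.4, 0, 0, 0]
  ]
}}

```text
clock: 5.95
eef_pos: [556.9, 116.9, 19.2]
tool_rot: [-3.141, 0.0, 1.285]
force: [-0.5, 0.0, 0.6]
width: 0.0
```

```bash
python3 - <<'E'
from h import *
b=eyes.get_image("scene"); cv2.imwrite("pics/g.png",cv2.resize(b[100:265,330:520,::-1],None,fx=3.6,fy=3.6,interpolation=2))
print(ctrl.read_state()["force"])
h=cv2.cvtColor(b,cv2.COLOR_RGB2HSV); m=cv2.inRange(h,(105,120,40),(130,255,255))
for r in range(190,214): print(r,''.join('#' if x else '.' for x in m[r,402:460]))
E
```

```text
[-0.08442913  0.63380653  0.20224702]
190 ..........................................................
191 ..........................................................
192 ..........................................................
193 .....###..................................................
194 .....###..................................................
195 .....###...............####...............................
196 .....###...............####...............................
197 .....###..............#####...............................
198 .....####.............#####...............................
199 .....#####..........#######...............................
200 .....####....###.##########...............................
201 .....#####..####.##########...............................
202 .....#####..###..###########..............................
203 .....####...###.#############.............................
204 .....#####.#####################..........................
205 .....############################.........................
206 .....###########################........##................
207 .....#######################...#.......#####..............
208 ...........#################...........######.............
209 ................############............############......
210 .........................##...................#######.....
211 ..........................................................
212 ..........................................................
213 ..........................................................
```

View pics/g.png

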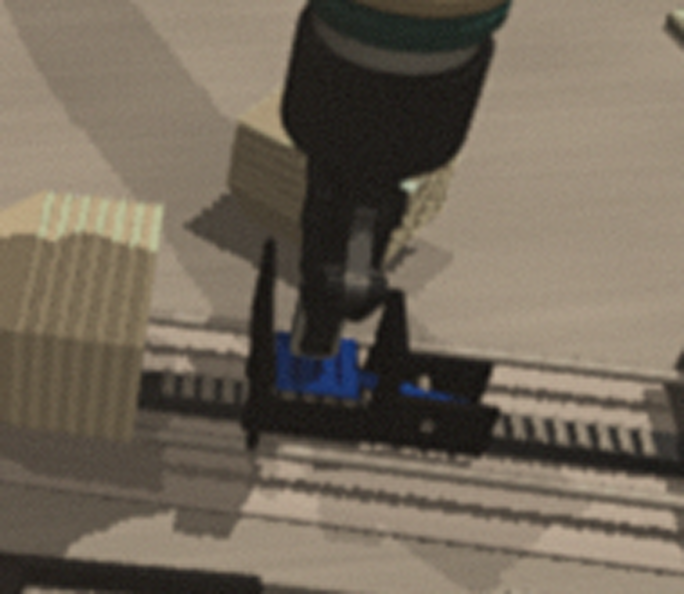

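The tip (418,199) is still above the pad surface with no force. I'll continue in small steps until the force rises.

Call:
{"name": "move_arm", "arguments": {
  "increments": [
    [0, 0, 0.2, 0, 0, 0],
    [0, 0, 0.4, 0, 0, 0],
    [0, 0, 0.4, 0, 0, 0]
  ]
}}

```text
clock: 6.3
eef_pos: [556.9, 116.8, 15.2]
tool_rot: [-3.141, 0.0, 1.285]
force: [-0.8, -0.6, -0.6]
width: -0.2
```

Call:
{"name": "move_arm", "arguments": {
  "increments": [
    [0, 0, 0.2, 0, 0, 0],
    [0, 0, 0.3, 0, 0, 0],
    [0, 0, 0.3, 0, 0, 0]
  ]
}}

```text
clock: 6.6
eef_pos: [557.2, 116.8, 12.6]
tool_rot: [3.141, 0.0, 1.285]
force: [-0.9, -1.0, 1.6]
width: -0.0
```

```bash
cat > m.py <<'E'
from h import *
b=eyes.get_image("scene"); cv2.imwrite("pics/last.png",b[:,:,::-1])
s=ctrl.read_state(); print(s["clock"],s["eef_pos"].round(1),s["force"].round(1))
h=cv2.cvtColor(b,cv2.COLOR_RGB2HSV); m=cv2.inRange(h,(105,120,40),(130,255,255))
for r in range(190,216): print(r,''.join('#' if x else '.' for x in m[r,402:490]).rstrip('.'))
E
python3 m.py
```

```text
6.65 [557.2 116.9  12.6] [-0.6  0.2  1.1]
190 
191 
192 
193 .....###
194 .....###
195 ......##...............####
196 .....##................####
197 .....##...............#####
198 .....##...............#####
199 .....##...............#####
200 .....##...............#####
201 .....###.............######
202 .....####.........#########
203 .....#####.####..###########
204 .....#####.#####################
205 .....####.#.#####################
206 .....############################.......##
207 .....########################..#.......#####
208 ..........##################...........######...#
209 ...............#############............#############
210 ......................#...#...................########
211 ........................................................#
212 
213 
214 
215
```

Call:
{"name": "move_arm", "arguments": {
  "increments": [
    [0, 0, 0.2, 0, 0, 0],
    [0, 0, 0.3, 0, 0, 0],
    [0, 0, 0.3, 0, 0, 0]
  ]
}}

```text
clock: 6.95
eef_pos: [557.0, 116.1, 9.5]
tool_rot: [-3.141, 0.001, 1.284]
force: [-0.5, -3.3, 3.5]
width: -0.2
```

```bash
python3 m.py
```

```text
7.0 [557.  116.2   9.5] [-0.8 -1.6  3.8]
190 
191 
192 
193 
194 .....##
195 .....##...............####
196 .....##...............####
197 ....###...............####
198 .....##...............####
199 .....##..............#####
200 .....##..............#####
201 .....##..............#####
202 ....###.............#######
203 ....####...........########
204 ....#####..#.#..##############
205 ....#####..######################
206 ....#####.#######################.......#
207 ....############################.......#####
208 ....#######################............######...##
209 ....#######################.............##############
210 ...........##..############...................#########.###
211 ........................................................####
212 
213 
214 
215
```

The lever is going down (3.6 N). Pressing further.

Call:
{"name": "move_arm", "arguments": {
  "increments": [
    [0, 0, 0.2, 0, 0, 0],
    [0, 0, 0.4, 0, 0, 0],
    [0, 0, 0.4, 0, 0, 0]
  ]
}}

```text
clock: 7.3
eef_pos: [557.2, 116.8, 5.3]
tool_rot: [3.142, 0.0, 1.284]
force: [-0.6, -2.8, 4.5]
width: 0.2
```

```bash
python3 m.py
```

```text
7.35 [557.2 116.8   5.4] [-0.8 -1.9  4.1]
190 
191 
192 
193 
194 
195 
196 .......................###
197 .....##...............####
198 .....##...............####
199 .....##...............####
200 .....##...............####
201 ......#..............#####
202 .....##..............######
203 .....##..............######
204 .....##.............#######
205 .....###..........############
206 .....###..####.##################
207 .....###..#######################.......####
208 .....###.########################.......######...#
209 .....####.#################.............##################
210 .....######################...................################
211 .....######################............................#######
212 ........#.#################
213 
214 
215
```

Call:
{"name": "move_arm", "arguments": {
  "increments": [
    [0, 0, 0.2, 0, 0, 0],
    [0, 0, 0.4, 0, 0, 0],
    [0, 0, 0.4, 0, 0, 0],
    [0, 0, 0.4, 0, 0, 0]
  ]
}}

```text
clock: 7.75
eef_pos: [558.1, 118.7, 3.7]
tool_rot: [3.14, -0.003, 1.286]
force: [-5.1, -1.2, 21.8]
width: 0.1
```

Bottomed at 22 N. Ease off about 1 mm and begin sliding back (+tool x = dispenser +y).

Call:
{"name": "move_arm", "arguments": {
  "increments": [
    [0, 0, -0.1, 0, 0, 0],
    [0.2, 0, -0.1, 0, 0, 0],
    [0.5, 0, -0.1, 0, 0, 0],
    [0.8, 0, -0.1, 0, 0, 0],
    [1.2, 0, -0.12, 0, 0, 0],
    [1.6, 0, -0.12, 0, 0, 0],
    [1.6, 0, -0.12, 0, 0, 0]
  ]
}}

```text
clock: 8.45
eef_pos: [562.6, 134.3, 4.1]
tool_rot: [3.14, -0.003, 1.286]
force: [-2.5, -1.5, 13.9]
width: -0.2
```

```bash
python3 m.py
```

```text
8.5 [562.6 134.3   4.1] [-3.  -0.1 12.6]
190 
191 
192 
193 
194 
195 
196 
197 ..................................##
198 .................................###
199 .................................###
200 ................................#####
201 ................................#####
202 ................................#####
203 ................................#####
204 ................................#####
205 ...............................#######
206 .................#.............#######
207 .................##........#################
208 ................###..##.#.###################.......###
209 ................###.########################.......#####
210 ................###..#################....#........################
211 ................###.##################................###################
212 ...............#######################.......................#.##########
213 ...............#######################................................###
214 ..........................#.##########
215
```

The follower travels with the finger. Continue at the same height.

Call:
{"name": "move_arm", "arguments": {
  "increments": [
    [0.3, 0, 0, 0, 0, 0],
    [0.7, 0, 0, 0, 0, 0],
    [1.1, 0, 0, 0, 0, 0],
    [1.5, 0, 0, 0, 0, 0],
    [1.9, 0, 0, 0, 0, 0],
    [2.3, 0, 0, 0, 0, 0],
    [2.7, 0, 0, 0, 0, 0],
    [3.1, 0, 0, 0, 0, 0],
    [3.5, 0, 0, 0, 0, 0],
    [3.9, 0, 0, 0, 0, 0],
    [4.3, 0, 0, 0, 0, 0],
    [4.7, 0, 0, 0, 0, 0],
    [5.1, 0, 0, 0, 0, 0],
    [5.5, 0, 0, 0, 0, 0],
    [5.9, 0, 0, 0, 0, 0],
    [6.3, 0, 0, 0, 0, 0],
    [6.7, 0, 0, 0, 0, 0],
    [7.1, 0, 0, 0, 0, 0],
    [7.5, 0, 0, 0, 0, 0],
    [7.5, 0, 0, 0, 0, 0]
  ]
}}

```text
clock: 10.5
eef_pos: [583.9, 206.4, 4.2]
tool_rot: [3.14, -0.003, 1.286]
force: [-2.7, -0.2, 11.1]
width: -0.6
```

```bash
sed -i 's/402:490/402:520/' m.py; python3 m.py
```

```text
10.55 [583.9 206.5   4.2] [-2.8 -0.2 11.2]
190 
191 
192 
193 
194 
195 
196 
197 
198 
199 
200 
201 
202 
203 ...............................................................................##
204 ...............................................................................##
205 ...............................................................................##
206 ..............................................................................###
207 ..............................................................................###
208 .............................................................................#####
209 .............................................................................######
210 ............................................................................#######
211 ............................................................................#######
212 ..................................................................#.......#############.###
213 ..................................................................####.####################
214 ..................................................................#########################........#
215 .................................................................##########################.......####..######
```

Moved 91 mm so far. Push on to the stop until the horizontal force rises.

Call:
{"name": "move_arm", "arguments": {
  "increments": [
    [0.2, 0, 0, 0, 0, 0],
    [0.4, 0, 0, 0, 0, 0],
    [0.6, 0, 0, 0, 0, 0],
    [0.8, 0, 0, 0, 0, 0],
    [1.0, 0, 0, 0, 0, 0],
    [1.2, 0, 0, 0, 0, 0],
    [1.4, 0, 0, 0, 0, 0],
    [1.4, 0, 0, 0, 0, 0]
  ]
}}

```text
clock: 11.35
eef_pos: [584.0, 207.1, 3.8]
tool_rot: [-3.139, 0.017, 1.28]
force: [-9.8, -18.4, 25.1]
width: 0.1
```

```bash
python3 m.py|head -1
```

```text
11.4 [584.  207.1   3.8] [ -8.3 -18.7  25.3]
```

```bash
python3 -c "
import cv2
b=cv2.imread('pics/last.png');cv2.imwrite('pics/k.png',cv2.resize(b[130:270,390:550],None,fx=4.5,fy=4.2,interpolation=2))"
```

```text
(no output)
```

View pics/k.png

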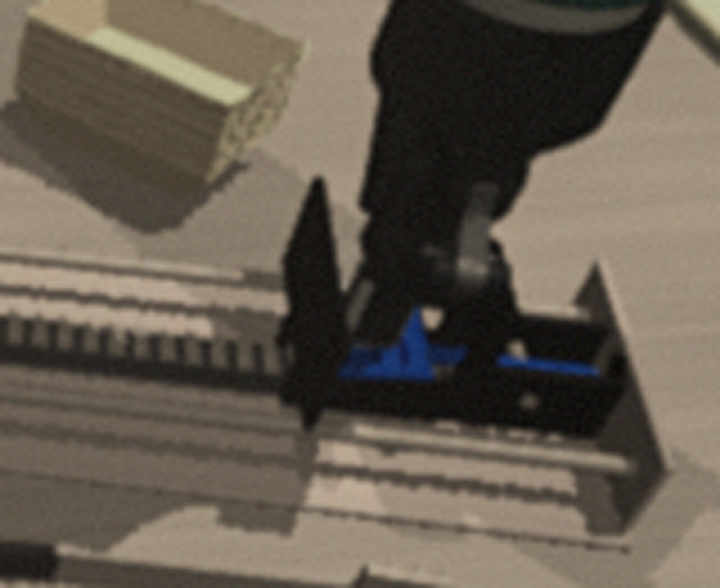

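The follower's rear sits against the back plate (605,380 in the crop), with 20 N of resistance, so it is at its stop. I'll ease the push a little, still biased backward, then lift straight up.

Call:
{"name": "move_arm", "arguments": {
  "increments": [
    [-0.3, 0, 0, 0, 0, 0],
    [-0.3, 0, -0.3, 0, 0, 0],
    [-0.3, 0, -0.6, 0, 0, 0],
    [-0.4, 0, -1.0, 0, 0, 0],
    [-0.5, 0, -1.5, 0, 0, 0],
    [-0.6, 0, -2.2, 0, 0, 0],
    [-0.6, 0, -3, 0, 0, 0],
    [-0.6, 0, -5, 0, 0, 0],
    [-0.6, 0, -8, 0, 0, 0],
    [-0.6, 0, -12, 0, 0, 0],
    [-0.6, 0, -16, 0, 0, 0],
    [-0.6, 0, -20, 0, 0, 0],
    [-0.6, 0, -23, 0, 0, 0],
    [-0.6, 0, -23, 0, 0, 0]
  ]
}}

```text
clock: 12.8
eef_pos: [587.7, 213.8, 238.2]
tool_rot: [3.134, -0.006, 1.285]
force: [-0.0, 0.1, 0.2]
width: -0.2
```

```bash
python3 m.py | head -40; python3 - <<'E'
import cv2
b=cv2.imread('pics/last.png');cv2.imwrite('pics/k2.png',cv2.resize(b[110:270,250:550],None,fx=2.6,fy=2.6,interpolation=2))
a=cv2.imread('pics/scene0.png')
from h import *
# far-object change check: bottle/tongs region diff
for nm,(r0,r1,c0,c1) in dict(tongs=(250,305,318,500),bottle=(125,220,255,302),boats=(150,225,318,376),spare=(120,175,390,460)).items():
    s,_=cv2.phaseCorrelate(*[cv2.cvtColor(i[r0:r1,c0:c1],6).astype(np.float32) for i in(a,b)]);print(nm,np.round(s,2))
E
```

```text
12.85 [586.2 212.9 235.4] [-0.6  0.  -0.6]
190 
191 
192 
193 
194 
195 
196 
197 ................................................................###
198 ................................................................########
199 ................................................................###############
200 ................................................................####################
201 ................................................................####################
202 ................................................................#####################
203 ................................................................#####################
204 ................................................................#####################
205 .................................................................####################
206 .................................................................#####################
207 .................................................................#####################
208 .................................................................#####################
209 .................................................................######################
210 .................................................................#########################
211 .................................................................###########################
212 ..................................................................##########################
213 ..................................................................##########################
214 ........................................................................################.##........##
215 ..............................................................................##########..........#####...#
tongs [0.   0.16]
bottle [-0.13  0.04]
boats [-0.13  0.62]
spare [-0.07  0.12]
```

View pics/k2.png

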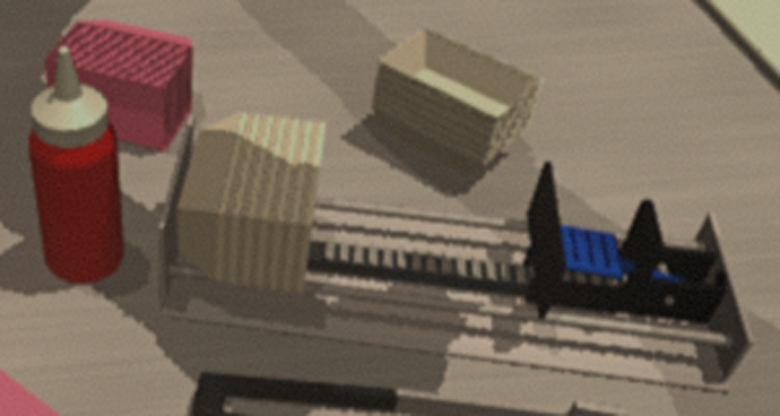

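The follower sits against the back plate and the pad appears up again. I'll move the arm aside and verify the travel and pad height from the top.

Call:
{"name": "move_arm", "arguments": {
  "increments": [
    [0, -3, 0, 0, 0, 0],
    [0, -6, 0, 0, 0, 0],
    [0, -9, 0, 0, 0, 0],
    [0, -12, 0, 0, 0, 0],
    [0, -15, 0, 0, 0, 0],
    [0, -18, 0, 0, 0, 0],
    [0, -20, 0, 0, 0, 0],
    [0, -20, 0, 0, 0, 0]
  ]
}}

```text
clock: 13.65
eef_pos: [389.4, 268.8, 231.8]
tool_rot: [-3.139, 0.002, 1.289]
force: [-0.1, 0.7, -0.7]
width: -0.0
```

```bash
python3 - <<'E'
from h import *
u=np.array([.282,.959]);o=np.array([560.6,130])
a0=cv2.imread("pics/scene0.png")[:,:,::-1].copy();t0=cv2.imread("pics/top0.png")[:,:,::-1].copy()
b=eyes.get_image("scene");t=eyes.get_image("top");cv2.imwrite("pics/t2.png",t[:,:,::-1])
for n,i in(("scene",a0),("scene",b),("top",t0),("top",t)):
    for s,c in blue(i):
        p=ray(n,*c,50)[:2]-o; print(n,s,c.round(1),"along",(p@u).round(1),"lat",(p@[.959,-.282]).round(1))
E
```

```text
scene [407 192  28  19 366] [418.3 201.3] along -9.3 lat 10.0
scene [441 206  15   5  36] [447.  208.5] along 38.0 lat 19.3
scene [466 197  28  20 372] [477.8 206.9] along 89.4 lat 6.6
scene [500 213  12   5  31] [505.1 215.8] along 131.0 lat 19.9
top [207 180  16   7  47] [214.4 182.8] along 48.8 lat -0.8
top [228 180  23  20 306] [239.4 189.4] along -10.2 lat 1.3
top [188 167  22  21 298] [198.7 176.9] along 87.5 lat 1.9
top [168 169  14   5  41] [174.9 170.9] along 144.0 lat -0.7
```

```bash
python3 -c "
from cell import ctrl
print(ctrl.finish_job())"
```

```text
the job is handed in; nothing more can be done
None
```

I pressed the blue release to its stop with the closed fingertips and pushed the follower back until it hit the back stop. Then I lifted clear, moved the arm aside and handed the job in at about 14 s.

**Follower:** It moved about 98 mm in both camera views from an estimated start of 46 mm, so it should be at about 144–145 mm. The last picture shows it against the back plate, and the push met about 20 N of resistance there.

**Release:** The pad looks the same size and at about the same height as at the start, so it has sprung up. I could not read the joint angle directly.

**Other things:** The boats in the dispenser, spare boats, bottle and tongs shifted less than 1 pixel in the scene view, and the last force readings were near zero.

**Disagreement:** The visible fingertip was about 27–37 mm higher than the reported TCP. First contact with the pad came at a reported height of about 12 mm instead of 50 mm. I therefore found the pad by force and by watching the finger cover it in the camera. I did not find the cause.

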